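# Free the seized stopper of a stirred flask

## Robot

A 6-joint arm with a two-finger parallel gripper is mounted at the origin on the work surface. World frame = base frame: x ahead of the robot, y to its left, z up, the work surface at z = 0. Lengths are in mm, angles in rad, forces in N, time in s.
With the tool pointing down it reaches from about 275 to 750 mm from the base axis. Payload 10.2 kg.
Tool frame: the origin (TCP) lies on the centre line of the jaws, within the pads' length; the fingertips stand 17 mm ahead of it and the grasp point (between the pads) lies 2 mm behind it (ctrl.tip_extent is the distance from the TCP to the fingertips, in mm); z points along the fingers, y is the line along which they close (so a half turn about z gives the same grasp; the last joint's range is limited). The gripper opens to 85 mm and grips with 20 to 120 N. Pads are 22 mm wide; open, the fingers measure 114 mm over their backs; the gripper's body (76 mm by 85 mm) begins 54 mm behind the grasp point. The pads swing forward as they close: fully open they stand 13 mm farther back than shut.
Start: joints at [-1.507, 0.313, 1.498, -0, 1.331, -0.223], TCP at [148.501, -503.566, 248.294] pointing down, gripper open.
Joint ranges: [-2.94, 2.94], [-0.97, 2.17], [0.19, 2.56], [-1.23, 4.37], [0.02, 3.11], [-2.88, 2.88]. Speed limits (rad/s): [2.39, 2.39, 3.01, 3.14, 3.14, 3.14].

## Interface

Orientations are given as a unit quaternion [w, x, y, z].
In Python, from rig import sensors, capture, ctrl, cut_out, place_of gives the robot as it stands.
- The arm moves only by the shell command python3 -m jog 'ROWS' [FORCE]. ROWS is JSON, a list of rows, each a list of 3 entries, a list of its own where there are three numbers: the shift along the world's x, y, z in mm, then the turn, a rotation vector about the world's x, y, z in degrees, then the closure, from 0 (fully open) to 1 (shut). A call has exactly 8 rows; each row is the pose to reach, as a shift and turn from the pose commanded when the call began; what a row does not reach only later rows make up. A row lasts 1/12 s, in which the tool goes at most 41.7 mm and 7.16 degrees, less where a joint would pass 70% of its speed; a pose out of reach is approached as far as the arm can. A call with a gripper value outside its range is refused whole. The fingers move at their own pace and stop on an object; FORCE is the grip in N (left out, the last holds). Time passes only in rows, so rows that repeat a pose let the fingers close, or fill a call up. It gives the time, the measured TCP pose, the force and the opening at its end, in the units of the state.
- sensors.sense(): the state, without advancing time (a new reading comes with each control period).
- capture(name): name is "scene" or "top"; returns a dict with "color" (420x560x3 uint8, blue, green, red), "z_map" (420x560 float32, mm along the optical axis (not along the pixel's ray), 0 where there is no reading), "camera_matrix" (3x3 intrinsics, pixels), "k1" (the pictures are not rectified: a ray, as slopes to the right and down, at radius r is drawn at 1 + k1 r^2 times it, then the intrinsics apply), "R" (3x3) and "t" (3): a world point X has camera coordinates R X + t. Camera axes: x right, y down, z forward; pixel columns grow to the right and rows downward; lengths in mm; the calibration is good to about 2 mm. A picture is of the moment at which its call begins.
- ctrl.finish_job(): hands the job in, once; it reports no verdict.
Trained networks look in a picture, given as the dict that the camera call returned (one of the last four; its "shot" number tells which), for a name from the list of things; names that differ only in an ending like _2 or _b are one class to them, and where a whole thing is asked for, a point or a joint stands for the part that bears it (a point fixed in the world has none). Each returns a list of dicts, best first, with "p" (0 to 1); they miss things now and then, are a little off and sometimes report something else, mostly with a low value. They report only what shows in the picture. A call takes as long as a camera call. They do not tell look-alikes from the thing itself.
- cut_out(picture, query): "region" (420x560 bool, what is visible of it) and "box" ([left, top, right, bottom] in pixels, round what is visible of it).
- place_of(picture, query): "centre" ([row, column] in pixels: a listed point, or the origin of a listed thing).
The state is a dict: "time_s": time; "joints": joint angles; "dq": joint speeds; "tau": joint torques, N m; "eef_pos": TCP position; "ee_rot": TCP orientation; "force": force on the tool from outside, world axes, zero at the start; "wrist_torque": the same for the moment, N m; "grip_width": opening from 0.0 (shut) to 1.0 (fully open).
Only numpy, scipy, OpenCV 4.12 (cv2) and the standard library are available. Lean on these libraries where they do the work, as an engineer would, in place of code of your own. Each camera call takes 0.05 s, during which the arm holds its last target. There are 200 camera calls.

## Task

The blue stopper in the flask's leaning side neck has seized. Press the red stop button of the stirrer's control box, then break the stopper loose by twisting it about a tenth of a turn in its neck, without yanking at it or levering on the glass, draw it straight out along the neck and lay it gently in the steel tray. Do not knock the stirrer, the flask or its thermometer probe, and leave the amber bottle, the white bottle and the beaker where they stand.

Things in the scene. Friction and masses are not known exactly. Their poses are not given: they have to be found in the camera images.
- stopper_wing (a point): Grip point on the flat upright wing of the blue plastic stopper (75 g): wing 32 mm wide (x), 12 mm thick (y), 36 mm tall (z), rising from a round collar (37 mm diameter). The point is on the axis, 13 mm below the wing's top, 23 mm above the collar's top. z: the stopper's axis, outward from the neck, leaning 30 degrees from vertical while seated; x: along the wing's width; y: across its thickness.
- stopper_seat (a point): Same stopper, same axes: centre of the underside of its 5 mm thick collar. The plug below is 34 mm long, 30 mm diameter tapering to 26; its small end is 62 mm below the wing point. Seized: a straight pull will not bring it, but a twist of about 0.3 N m either way (grip firmly, 60 N or more) turns it, stiffly; from 25 degrees of twist on it is free to come out. Turned back, it holds again.
- neck: The leaning glass side neck that holds the stopper, 37 mm outside diameter, 50 mm long; fixed. Origin: centre of its mouth, where the collar rests. z outward along the neck, 30 degrees from vertical; x in the upright plane of the lean, toward the flask's axis and upward; y level. The seated stopper has the same axes; drawn out 34 mm it is clear.
- flask: Glass three-necked flask in a round white mantle (185 mm diameter, 102 mm high), fixed on the stirrer's plate. Origin: on its upright axis at the mantle's foot. The seized neck leans to its -x: mouth 55 mm out, 207 mm up. Opposite, to +x, a neck leans 30 degrees with an orange cap and a thermometer probe that ends 130 mm out and 330 mm up. The middle neck (38 mm diameter) holds the stirrer shaft.
- stirrer: Overhead stirrer, fixed. Origin on the stirring axis (also the flask's), at the bench top. Plate 10 mm thick, reaching 110 mm to -x, 220 mm to +x, 105 mm to either side. On the axis hang a shaft and chuck (48 mm diameter at most) from the blue motor head, 100 x 86 mm across, 398 to 560 mm above the bench, held by an arm to a 630 mm high rod 195 mm to +x.
- controller: Pale control box of the stirrer, 130 (x) x 170 (y) x 70 mm high, fixed on the bench; origin under its centre. It carries the red stop button and a display.
- stop_top (a point): Centre of the top of the red stop button (32 mm diameter, in a yellow housing on top of the control box). It is pressed straight down, 6 mm of travel, about 5 N at the bottom, and springs back.
- stop (a joint): Travel of the stop button: 0 released, 0.006 m fully down.
- tray: Stainless steel tray, 240 (x) x 170 (y) x 30 mm high outside, walls and floor 4 mm thick, 1 kg, loose on the bench. Origin under its centre.
- reagent_c (a point): Amber glass bottle with black cap, 68 mm diameter, 155 mm tall, standing; this point is half-way up its axis.
- washbottle_c (a point): White plastic bottle with red cap, 64 mm diameter, 175 mm tall, standing; this point is half-way up its axis.
- beaker_c (a point): White ceramic beaker, 72 mm diameter, 95 mm tall, open on top, standing; this point is half-way up its axis.
Mind the look-alikes: they are no part of the job. What is meant by the controller is not pink, and is the smaller of those in its own colour. Leave any black look-alike of the part that bears stopper_wing alone.

How it is judged (in metres and radians):
On the way, in this order (a step that is already met when the one before it is completed fails the run):
1. the stop button is pressed down, the stopper not yet touched (value of joint stop above 0.004 m and distance between stopper_wing and neck below 0.031 m), for 0.05 s.
2. the stopper is twisted at least 17 degrees in its neck while still seated (not risen 5 mm) (angle between the x axis of stopper_wing and the x axis of neck, either way round above 0.3 rad and angle between the z axis of stopper_wing and the z axis of neck, either way round below 0.12 rad and z of stopper_wing in the frame of neck below 0.033 m and distance between stopper_wing and neck below 0.034 m), for 0.1 s.
3. the stopper is drawn clear of the neck (distance between stopper_wing and neck above 0.075 m), for 0.1 s.
At the end, for the whole second after the job is handed in: The stopper lies on its side at rest in the tray, its wing inside the rim and below 45 mm, let go; the stop button has sprung back (x of stopper_wing in the frame of tray between -0.12 and 0.12 m and y of stopper_wing in the frame of tray between -0.085 and 0.085 m and height (world z) of stopper_wing below 0.045 m and angle between stopper_wing's own z axis and vertical above 0.8 rad and linear speed of stopper below 0.02 m/s and value of joint stop below 0.002 m); the robot touches nothing.
It fails at once if a bottle or the beaker is moved more than 20 mm (distance of any of reagent_c, washbottle_c, beaker_c from where it was at the start of the episode above 0.02 m).
It fails at once if the robot knocks the stirrer, or the flask with its necks and probe, with more than 10 N (contact force between any of the arm, the fingers and stirrer above 10 N or contact force between any of the arm, the fingers and flask above 10 N).
It fails at once if the stopper is yanked, pressed or levered against the neck with more than 60 N (contact force between stopper and neck above 60 N).
It fails at once if the stopper is dropped: out of the fingers and faster than 0.9 m/s (a fall of about 40 mm) (contact force between the fingers and stopper below 0.05 N and linear speed of stopper above 0.9 m/s).
It also fails if it takes over 69 s, if anything falls off the work surface, if the arm or the gripper's body presses on something with over 40 N, if the wrist force passes 120 N, or if a joint passes its speed limit or range.

## Working session

There is one attempt and no reset: what is moved stays moved. The work goes in short steps, Python scripts to look and compute and a shell command to move; the robot and the scene stay as the last step left them, time stands still between calls to the robot, and variables do not carry over. Pictures are saved under pics/ and viewed, on a budget of 10 in all, crops included, one or two more only if the job needs it, and the job is handed in when it is done.

```bash
ls; mkdir -p pics; cat > h.py <<'E'
import numpy as np, cv2
from rig import sensors, capture, ctrl, cut_out, place_of
def ray(p,u,v):
    K=p["camera_matrix"]; x=np.array([(u-K[0,2])/K[0,0],(v-K[1,2])/K[1,1]]); y=x.copy()
    for _ in range(20): y=x/(1+p["k1"]*(y@y))
    return np.array([y[0],y[1],1.])
def world(p,u,v,z=None,H=None):
    d=np.asarray(p["R"]).T@ray(p,u,v); o=-np.asarray(p["R"]).T@np.asarray(p["t"])
    if H is not None: return o+d*(H-o[2])/d[2]
    return o+d*z
def cloud(p,mask):
    r,c=np.nonzero(mask&(p["z_map"]>0))
    return np.array([world(p,u,v,p["z_map"][v,u]) for v,u in zip(r,c)]).reshape(-1,3)
def proj(p,X):
    c=np.asarray(p["R"])@X+np.asarray(p["t"]); s=c[:2]/c[2]; s=s*(1+p["k1"]*(s@s)); K=p["camera_matrix"]
    return np.array([K[0,0]*s[0]+K[0,2],K[1,1]*s[1]+K[1,2]])
E
python3 - <<'E'
from h import *
np.set_printoptions(precision=1,suppress=True)
for n in ("scene","top"):
    p=capture(n); im=p["color"].copy()
    print(n,"cam",-p["R"].T@p["t"])
    for q in ["stopper_wing","stopper_seat","neck","flask","stirrer","controller","stop_top","tray","reagent_c","washbottle_c","beaker_c"]:
        for d in place_of(p,q)[:3]:
            r,c=d["centre"]; ri,ci=min(max(int(round(r)),0),419),min(max(int(round(c)),0),559); z=p["z_map"][ri,ci]
            print(q,round(d["p"],2),round(r),round(c),world(p,c,r,z) if z>0 else None)
            if d["p"]>.3: cv2.circle(im,(ci,ri),2,(0,255,0),-1)
    cv2.imwrite(f"pics/{n}1.png",cv2.resize(im,(800,600)))
E
```

```text
pics
scene cam [1492.8  -74.7 1512.5]
stopper_wing 0.49 217 228 [561.7 -65.7 245. ]
stopper_wing 0.45 213 263 [401.1  61.8  19.6]
stopper_seat 0.48 223 235 [576.  -48.1 225.7]
stopper_seat 0.47 209 263 [381.4  64.   20.5]
neck 0.46 223 238 [581.5 -40.7 230.6]
flask 0.83 260 255 [657.2   0.8 122.9]
controller 0.92 207 403 [490.6 556.8  70.4]
controller 0.56 177 310 [325.  248.3  97.5]
stop_top 0.58 153 288 [219.9 186.2 127.7]
stop_top 0.54 190 389 [425.9 519.   96. ]
stop_top 0.47 212 324 [482.  266.8  91.8]
tray 0.71 205 225 [416.  -70.  116.1]
tray 0.7 251 156 [ 495.3 -329.     9.3]
tray 0.68 208 326 [394.  300.7  -8.1]
reagent_c 0.8 281 348 [774.9 274.6 116.8]
reagent_c 0.41 220 233 [575.4 -53.1 243.5]
reagent_c 0.21 251 157 [ 492.3 -327.9    3.7]
washbottle_c 0.58 204 225 [410.9 -72.4 114.6]
beaker_c 0.79 312 175 [ 781.  -264.3   92.2]
top cam [ 346.6  112.1 1167.3]
stopper_wing 0.77 163 352 [567.1 -45.1 243.1]
stopper_wing 0.48 235 303 [401.9  65.3  16.3]
stopper_seat 0.8 244 302 [375.2  69.7  30. ]
stopper_seat 0.52 163 348 [567.8 -37.1 234. ]
neck 0.64 164 350 [564.8 -40.3 238.3]
flask 0.71 174 322 None
stirrer 0.27 238 350 [385.6 -50.5 164.7]
controller 0.73 200 219 [496.3 310.2  70.3]
controller 0.73 222 135 [433.6 551.8  66.7]
controller 0.71 290 235 [246.  253.1  97.6]
stop_top 0.65 229 141 [410.9 524.3  87.6]
stop_top 0.54 200 228 [493.4 279.   90.4]
stop_top 0.53 300 258 [222.3 189.  122.1]
tray 0.71 209 432 [ 482.5 -324.     3.4]
reagent_c 0.98 117 229 [729.2 279.8 113.2]
washbottle_c 0.81 237 348 [391.5 -48.7 133.8]
washbottle_c 0.4 118 414 [ 764.3 -279.8   10.4]
beaker_c 0.73 119 412 [ 764.4 -277.2    0. ]
```

View pics/scene1.png

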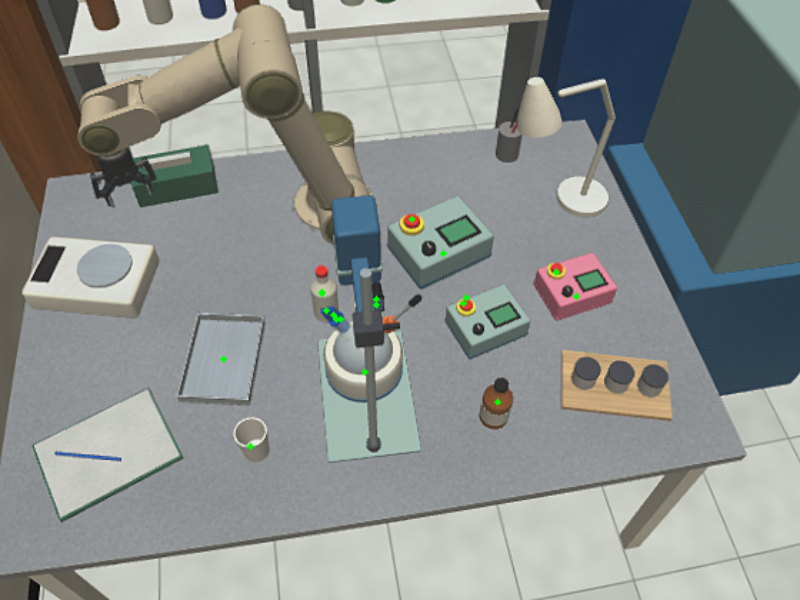

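View pics/top1.png

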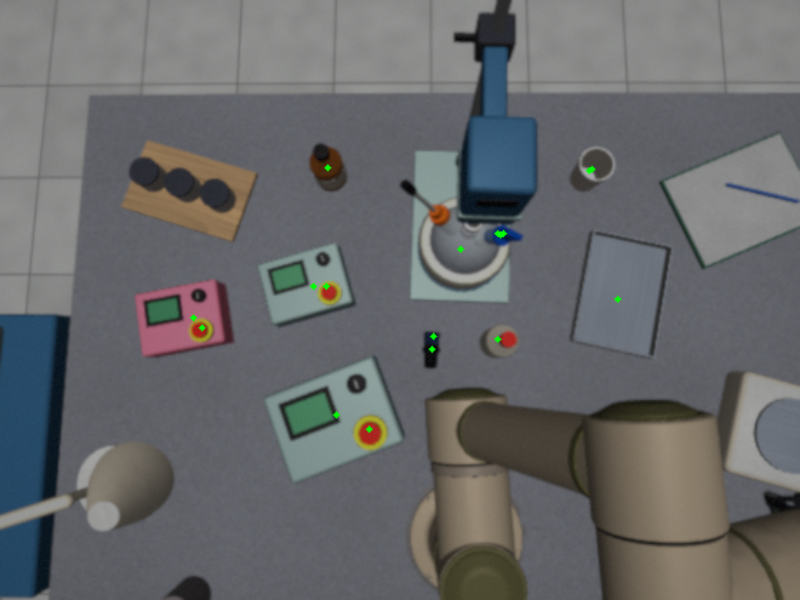

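Scene picture: the small green-grey box is at about (487,320), its button at (465,303). The blue stopper is at (333,317), the tray at (222,358) and the white bottle close by at (323,293). The top picture agrees and shows the black look-alike at (432,348). Next I'll measure these points.

```bash
cat > m.py <<'E'
from h import *
from scipy.optimize import least_squares
np.set_printoptions(precision=1,suppress=True)
P={n:capture(n) for n in ("top","scene")}
allp=[]
blue=[]
for n,p in P.items():
    bgr=p["color"].astype(int); hsv=cv2.cvtColor(p["color"],cv2.COLOR_BGR2HSV)
    C=cloud(p,np.ones((420,560),bool)); 
    r,c=np.nonzero(p["z_map"]>0); S=hsv[r,c].astype(int)
    # mantle rim
    m=(abs(C[:,0]-600)<170)&(abs(C[:,1])<170)&(S[:,1]<60)&(S[:,2]>150)&(C[:,2]>90)&(C[:,2]<120)
    q=C[m]; print(n,"rim",len(q),q.min(0),q.max(0)); allp.append(q)
    b=(S[:,0]>100)&(S[:,0]<130)&(S[:,1]>150)&(C[:,2]>200)&(C[:,2]<280)&(C[:,1]<0)&(C[:,1]>-120)&(C[:,0]>480)&(C[:,0]<650)
    print("blue",len(C[b]),np.median(C[b],0),C[b].min(0),C[b].max(0)); blue.append(C[b])
    o=(S[:,0]>5)&(S[:,0]<16)&(S[:,1]>170)&(C[:,2]>190)&(C[:,2]<290)
    print("orange",o.sum(),np.median(C[o],0))
    rr=((S[:,0]<8)|(S[:,0]>172))&(S[:,1]>150)&(abs(C[:,0]-490)<60)&(abs(C[:,1]-270)<60)&(C[:,2]>75)
    print("red",rr.sum(),np.median(C[rr],0),C[rr].mean(0),C[rr].max(0))
    for q2,H in (("stopper_wing",241.2),("stopper_seat",217),("neck",217)):
        for d in place_of(p,q2)[:2]: print(q2,round(d["p"],2),world(p,d["centre"][1],d["centre"][0],H=H))
    for q2 in ("tray","controller"):
      for d in cut_out(p,q2)[:3]:
        g=cloud(p,d["region"]); 
        if q2=="tray" :
            g=g[g[:,2]>20]; 
            if len(g)<20: continue
        else: g=g[(g[:,2]>62)&(g[:,2]<75)]
        if len(g)<20: continue
        (cx,cy),(w,h),a=cv2.minAreaRect(g[:,:2].astype(np.float32)); print(q2,round(d["p"],2),np.array([cx,cy,w,h,a]),len(g))
np.savez("blue.npz",t=blue[0],s=blue[1],rt=allp[0],rs=allp[1])
E
python3 m.py; python3 - <<'E'
import cv2
for n in("top",):
    im=cv2.imread("pics/top1.png")
E
```

```text
top rim 524 [501.6 -73.9 101.1] [665.5  91.4 113.1]
blue 177 [562.6 -46.8 236. ] [552.6 -74.1 212. ] [584.3 -30.3 259.7]
orange 123 [598.9  64.  235.4]
red 65 [483.5 274.4  90.4] [483.1 274.8  90.7] [495.  285.8  96.8]
stopper_wing 0.79 [388.7  75.4 241.2]
stopper_wing 0.72 [559.8 -55.1 241.2]
stopper_seat 0.76 [369.7  84.5 217. ]
stopper_seat 0.71 [572.  -38.8 217. ]
neck 0.54 [565.4 -43.4 217. ]
tray 0.9 [ 491.8 -328.   173.3  241.3   77.8] 552
controller 0.95 [503.5 327.1 130.4 170.   16.6] 2231
controller 0.86 [432.2 580.3 130.1 171.6  11.1] 2274
scene rim 565 [527.7 -87.6  94.8] [680.5  91.4 119.9]
blue 100 [573.6 -53.5 234.2] [558.8 -76.9 214.3] [590.2 -34.8 264.6]
orange 34 [607.4  59.7 239.4]
red 53 [488.7 272.   92.2] [488.3 271.8  91.7] [499.5 286.3  99.2]
stopper_wing 0.63 [550.5 -76.6 241.2]
stopper_wing 0.44 [566.6  38.5 241.2]
stopper_seat 0.53 [527.3  40.6 217. ]
stopper_seat 0.47 [552.4 -54.4 217. ]
neck 0.5 [567.6 -54.6 217. ]
tray 0.88 [ 496.3 -331.4  175.9  248.4   78.1] 416
controller 0.82 [435.6 577.8 135.1 173.7  11.9] 928
controller 0.8 [306.5 239.9 279.2 133.   74.7] 153
controller 0.73 [506.8 324.3 133.7 170.5  15.8] 1092
```

```bash
python3 - <<'E'
from h import *
t=capture("top")["color"][115:215,270:400]; s=capture("scene")["color"][185:285,200:330]
cv2.imwrite("pics/crop1.png",np.vstack([cv2.resize(t,(390,300),interpolation=2),cv2.resize(s,(390,300),interpolation=2)]))
E
```

```text
(no output)
```

View pics/crop1.png

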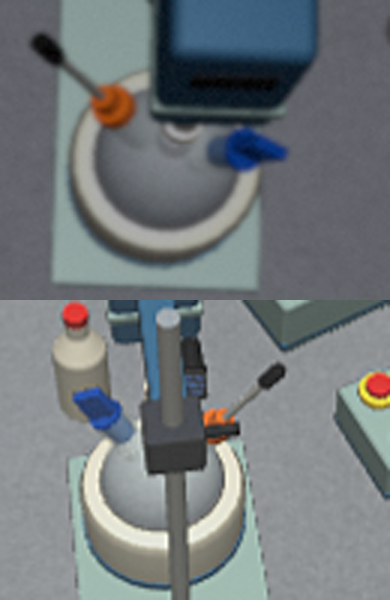

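```bash
cat > fit.py <<'E'
from h import *
from scipy.optimize import least_squares
np.set_printoptions(precision=2,suppress=True)
d=np.load("blue.npz")
for k in "ts":
    q=d["r"+k]; q=q[(q[:,2]>104)&(q[:,2]<118)]
    # outer radius 92.5: use outer-hull points
    c=q[:,:2].mean(0)
    for _ in range(3):
        a=np.arctan2(*(q[:,:2]-c).T[::-1]); r=np.linalg.norm(q[:,:2]-c,axis=1)
        bins=((a+np.pi)/(2*np.pi)*36).astype(int)
        o=np.array([q[bins==b][np.argmax(r[bins==b]),:2] for b in range(36) if (bins==b).sum()>=3])
        i=np.array([q[bins==b][np.argmin(r[bins==b]),:2] for b in range(36) if (bins==b).sum()>=3])
        s=least_squares(lambda x:np.linalg.norm(o-x[:2],axis=1)-x[2],[*c,92],loss="soft_l1"); 
        s2=least_squares(lambda x:np.linalg.norm(o-x[:2],axis=1)-92.5,c,loss="soft_l1"); c=s2.x
        s3=least_squares(lambda x:np.linalg.norm(i-x[:2],axis=1)-x[2],[*c,70],loss="soft_l1")
    print(k,"centre",s.x,s2.x,"inner",s3.x,len(o))
    # blue: fit wing plane: wing pts above collar
    b=d[k]
    for ph in (np.radians(-108),):
        ax=np.array([.5*np.cos(ph),.5*np.sin(ph),.866])
        m=s2.x+55*np.array([np.cos(ph),np.sin(ph)]); M=np.array([*m,217]); 
        lev=np.array([-np.sin(ph),np.cos(ph),0]); h=(b-M)@ax
        X=np.cross(lev,ax)
        for lo,hi in((-10,5),(5,20),(20,35),(35,50)):
            g=b[(h>=lo)&(h<hi)]-M
            if len(g): print(lo,len(g),"lev",np.percentile(g@lev,[5,50,95]),"X",np.percentile(g@X,[5,50,95]))
        print("mouth",M,"wing",M+28*ax, "top h",h.max())
E
python3 fit.py
```

```text
t centre [585.52   7.24  84.03] [593.85   2.07] inner [586.24   6.79  71.47] 22
-10 66 lev [-24.74 -16.37   4.3 ] X [-19.01  -9.43   7.82]
5 30 lev [-18.94 -14.73  -2.64] X [-17.2  -15.43   5.54]
20 37 lev [-16.6  -14.67  -5.58] X [-17.4  -15.06   2.3 ]
35 44 lev [-15.29 -11.43  -6.08] X [-16.47  -5.32   8.26]
mouth [576.85 -50.24 217.  ] wing [572.53 -63.55 241.25] top h 42.047052675527475
s centre [589.79   4.42  86.52] [583.17   5.6 ] inner [584.79   4.58  70.05] 25
-10 19 lev [-2.43 11.98 17.27] X [-16.79  -8.38   8.33]
5 35 lev [ 2.82 11.19 23.57] X [-17.77  -5.98  10.32]
20 18 lev [ 1.54  7.34 10.62] X [-18.1  -14.61   9.64]
35 28 lev [ 0.81  6.89 11.76] X [-16.75  -2.08   9.3 ]
mouth [566.18 -46.71 217.  ] wing [561.85 -60.03 241.25] top h 45.29604335009989
```

```bash
cat > fit2.py <<'E'
from h import *
from scipy.optimize import least_squares
np.set_printoptions(precision=2,suppress=True)
d=np.load("blue.npz")
def frame(ph):
    z=np.array([.5*np.cos(ph),.5*np.sin(ph),.75**.5]); y=np.array([-np.sin(ph),np.cos(ph),0]); y=-y
    return np.cross(y,z),y,z
def sdf(x,b):
    X,y,z=frame(x[2]); M=np.array([x[0],x[1],217+(x[3] if len(x)>3 else 0)]); g=b-M; L=np.c_[g@X,g@y,g@z]
    q=np.abs(L-[0,0,23])-[16,6,18]; box=np.linalg.norm(np.maximum(q,0),axis=1)+np.minimum(q.max(1),0)
    r=np.hypot(L[:,0],L[:,1]); q=np.c_[r-18.5,abs(L[:,2]-2.5)-2.5]; cyl=np.linalg.norm(np.maximum(q,0),axis=1)+np.minimum(q.max(1),0)
    return np.minimum(box,cyl)
for k in "ts":
    b=d[k]
    for ph0 in (-90,-108,-125):
        s=least_squares(sdf,[570,-47,np.radians(ph0),0],args=(b,),loss="soft_l1",x_scale=[5,5,.2,2])
        s2=least_squares(sdf,[570,-47,np.radians(ph0)],args=(b,),loss="soft_l1",x_scale=[5,5,.2])
        print(k,s.x[:2],np.degrees(s.x[2]),s.x[3],s.cost,"|",s2.x[:2],np.degrees(s2.x[2]),s2.cost,"flaskc",s2.x[:2]-55*np.array([np.cos(s2.x[2]),np.sin(s2.x[2])]))
E
python3 fit2.py
```

```text
t [567.95 -46.14] -107.2981820412427 -0.7785668006786095 64.34228615230303 | [568.06 -46.16] -107.06383427305556 72.9493512144978 flaskc [584.2    6.42]
t [567.95 -46.14] -107.29816918087421 -0.778566944436648 64.34228615203148 | [568.13 -46.19] -107.91353680932826 72.69316863828882 flaskc [585.05   6.14]
t [568.05 -46.12] -107.66063045950573 -0.7576182974853312 64.27985270529084 | [568.16 -46.19] -108.24552581060887 72.69681964555036 flaskc [585.38   6.05]
s [571.82 -49.24] -115.50574447872778 1.3008391273287776 82.33906569882606 | [572.33 -49.37] -118.16006661051927 91.50850081479322 flaskc [598.28  -0.88]
s [571.82 -49.24] -115.50572198881686 1.3008372566489563 82.33906569908333 | [572.18 -49.25] -117.65543206453431 91.41794078987009 flaskc [597.71  -0.54]
s [571.82 -49.24] -115.50572280541687 1.3008369896363043 82.33906569908773 | [572.18 -49.25] -117.6555176812384 91.41794081616176 flaskc [597.71  -0.54]
```

```bash
cat > tgt.py <<'E'
from h import *
from scipy.spatial.transform import Rotation as R
np.set_printoptions(precision=3,suppress=True)
s=sensors.sense(); q=s["ee_rot"]; Rc=R.from_quat([q[1],q[2],q[3],q[0]])
print(s["eef_pos"],s["joints"],s["force"],s["grip_width"]); print(Rc.as_matrix())
ph=np.radians(-108); n=np.array([.5*np.cos(ph),.5*np.sin(ph),.75**.5])
for sg in (1,-1):
    y=sg*np.array([-np.sin(ph),np.cos(ph),0]); z=-n; T=R.from_matrix(np.c_[np.cross(y,z),y,z])
    print("rotvec",sg,(T*Rc.inv()).as_rotvec(degrees=True))
    # yaw-only
    yd=R.from_matrix(np.c_[np.cross(y,[0,0,-1]),y,[0,0,-1]]); print("yaw first",(yd*Rc.inv()).as_rotvec(degrees=True))
E
python3 tgt.py
```

```text
[ 148.476 -503.59   248.323] [-1.507  0.313  1.498 -0.     1.331 -0.223] [0.648 0.293 0.532] 1.0004646357814941
[[ 0.959  0.283 -0.   ]
 [ 0.283 -0.959 -0.   ]
 [-0.     0.    -1.   ]]
rotvec 1 [ 21.751 -22.35   54.256]
yaw first [ 0.004  0.002 55.571]
rotvec -1 [  26.278   25.561 -121.048]
yaw first [   0.002   -0.004 -124.429]
```

```bash
python3 -m jog '[[[0,0,40],[0,0,0],1],[[10,30,80],[0,0,0],1],[[26,66,80],[0,0,0],1],[[42,104,80],[0,0,0],1],[[58,142,80],[0,0,0],1],[[74,180,80],[0,0,0],1],[[90,218,80],[0,0,0],1],[[106,256,80],[0,0,0],1]]' 20; python3 -c "
from h import *
print(sensors.sense())"
```

```text
time_s: 2.57
eef_pos: [253.9, -247.3, 328.4]
ee_rot: [0.0, 0.99, 0.143, 0.0]
force: [0.6, 0.0, 0.2]
grip_width: 0.003
{'time_s': 2.5667, 'joints': array([-1.10660525e+00, -1.33854784e-01,  1.78204629e+00,  1.47456468e-04,
        1.49281310e+00,  1.78174010e-01]), 'dq': array([ 1.07282807, -0.50175547,  0.43492284,  0.00662029,  0.06211904,
        1.06309714]), 'tau': array([-8.48393977e+00, -1.81715477e+01, -2.75868273e+01, -2.14531892e-01,
        2.27306073e-02, -1.57500353e+00]), 'eef_pos': array([ 253.94216982, -247.34440148,  328.35686867]), 'ee_rot': array([2.55781631e-04, 9.89792465e-01, 1.42515908e-01, 1.62566457e-04]), 'force': array([0.64586095, 0.02592651, 0.1644772 ]), 'wrist_torque': array([ 0.02428905, -0.04854923,  0.01692327]), 'grip_width': 0.003186467759840803}
```

```bash
python3 -m jog '[[[16,37,0],[0,0,0],1],[[32,74,0],[0,0,0],1],[[48,111,0],[0,0,0],1],[[64,148,0],[0,0,0],1],[[80,185,0],[0,0,0],1],[[96,222,0],[0,0,0],1],[[112,259,0],[0,0,0],1],[[128,296,0],[0,0,0],1]]'; python3 -m jog '[[[16,36,0],[0,0,0],1],[[32,72,0],[0,0,0],1],[[48,108,0],[0,0,0],1],[[64,144,-15],[0,0,0],1],[[80,180,-50],[0,0,0],1],[[92,204,-90],[0,0,0],1],[[103,225,-130],[0,0,0],1],[[103,225,-160],[0,0,0],1]]'; python3 - <<'E'
from h import *
p=capture("top"); im=p["color"].copy(); s=sensors.sense(); e=s["eef_pos"]; print(e)
t=np.array(e)-[0,0,17]; 
P=capture("scene"); out=[]
for p in (p,P):
    im=p["color"].copy(); u=proj(p,t); v=proj(p,np.array([486,273,93])); print(u,v)
    c=np.round(v).astype(int); x,y=c[0]-65,c[1]-50
    cr=cv2.resize(im[y:y+100,x:x+130],(520,400),interpolation=2)
    for w,col in((u,(255,0,255)),(v,(0,255,0))): cv2.circle(cr,tuple(((w-[x,y]+.5)*4).astype(int).tolist()),3,col,1)
    out.append(cr)
cv2.imwrite("pics/btn.png",cv2.resize(np.vstack(out),(390,600)))
E
```

```text
time_s: 3.23
eef_pos: [382.0, 49.0, 328.6]
ee_rot: [0.0, 0.99, 0.143, 0.0]
force: [0.9, -1.3, 0.3]
grip_width: -0.001
time_s: 3.9
eef_pos: [484.7, 272.2, 175.7]
ee_rot: [-0.0, 0.99, 0.144, 0.001]
force: [1.0, 0.1, -0.7]
grip_width: 0.003
[481.43160737 271.20576189 166.9586024 ]
[227.84722346 201.9284847 ] [230.34024736 202.98740929]
[326.78334393 201.22803822] [326.2226065  212.18619424]
```

View pics/btn.png

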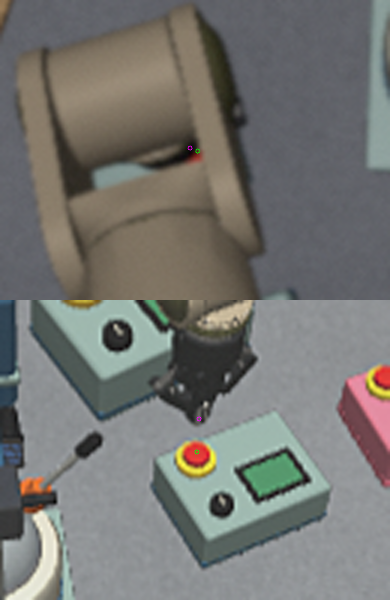

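The picture shows the closed fingertips above the red button. In the scene view the tip marker is at (200,415) and the button centre at (197,453). I'll descend now.

```bash
python3 -m jog '[[[0,0,-20],[0,0,0],1],[[0,0,-40],[0,0,0],1],[[0,0,-52],[0,0,0],1],[[0,0,-54],[0,0,0],1],[[0,0,-56],[0,0,0],1],[[0,0,-58],[0,0,0],1],[[0,0,-58],[0,0,0],1],[[0,0,-58],[0,0,0],1]]';
```

```text
time_s: 4.67
eef_pos: [484.2, 269.9, 119.9]
ee_rot: [-0.0, 0.99, 0.143, 0.001]
force: [-0.6, 0.0, 0.1]
grip_width: 0.002
```

```bash
python3 -m jog '[[[0,0,0],[0,0,0],1],[[0,0,0],[0,0,0],1],[[0,0,0],[0,0,0],1],[[0,0,0],[0,0,0],1],[[0,0,0],[0,0,0],1],[[0,0,0],[0,0,0],1],[[0,0,0],[0,0,0],1],[[0,0,0],[0,0,0],1]]'; python3 -c "
from h import *
s=sensors.sense();print(s['eef_pos'],s['joints'],s['dq'],s['force'])"
```

```text
time_s: 5.33
eef_pos: [483.8, 269.9, 118.8]
ee_rot: [0.0, 0.99, 0.143, -0.0]
force: [0.2, -0.4, 0.7]
grip_width: -0.0
[483.84088018 269.86861273 118.7764243 ] [2.97286323e-01 5.08076183e-01 1.57148588e+00 4.40491206e-06
 1.06208564e+00 1.58129639e+00] [ 0.00011369 -0.00061582  0.00088316  0.0008428  -0.00032616 -0.00041978] [ 0.17358411 -0.38618551  0.65784944]
```

```bash
python3 -m jog '[[[1,2,-2],[0,0,0],1],[[2,3,-4],[0,0,0],1],[[2,3,-5],[0,0,0],1],[[2,3,-6],[0,0,0],1],[[2,3,-7],[0,0,0],1],[[2,3,-8],[0,0,0],1],[[2,3,-8],[0,0,0],1],[[2,3,-8],[0,0,0],1]]';  python3 -m jog '[[[0,0,-1],[0,0,0],1],[[0,0,-2],[0,0,0],1],[[0,0,-3],[0,0,0],1],[[0,0,-4],[0,0,0],1],[[0,0,-4],[0,0,0],1],[[0,0,-4],[0,0,0],1],[[0,0,-4],[0,0,0],1],[[0,0,-4],[0,0,0],1]]'
```

```text
time_s: 6.0
eef_pos: [485.8, 272.9, 110.8]
ee_rot: [0.0, 0.99, 0.143, -0.0]
force: [0.5, 0.4, -0.2]
grip_width: 0.002
time_s: 6.67
eef_pos: [485.9, 272.9, 106.9]
ee_rot: [-0.0, 0.99, 0.143, 0.0]
force: [-0.7, 0.9, 2.7]
grip_width: 0.003
```

```bash
python3 -m jog '[[[0,0,-1],[0,0,0],1],[[0,0,-2],[0,0,0],1],[[0,0,-3],[0,0,0],1],[[0,0,-3],[0,0,0],1],[[0,0,-4],[0,0,0],1],[[0,0,-4],[0,0,0],1],[[0,0,-4],[0,0,0],1],[[0,0,-4],[0,0,0],1]]';  python3 -m jog '[[[0,0,0],[0,0,0],1],[[0,0,-1],[0,0,0],1],[[0,0,-1],[0,0,0],1],[[0,0,-2],[0,0,0],1],[[0,0,-2],[0,0,0],1],[[0,0,-2],[0,0,0],1],[[0,0,-2],[0,0,0],1],[[0,0,-2],[0,0,0],1]]'
```

```text
time_s: 7.33
eef_pos: [485.9, 272.9, 103.0]
ee_rot: [-0.0, 0.99, 0.143, 0.0]
force: [-1.1, -0.3, 6.0]
grip_width: -0.005
time_s: 8.0
eef_pos: [486.0, 272.9, 102.8]
ee_rot: [0.0, 0.99, 0.143, 0.001]
force: [-7.7, -3.4, 21.6]
grip_width: -0.002
```

```bash
python3 -m jog '[[[0,0,30],[0,0,0],1],[[0,0,65],[0,0,0],1],[[0,0,100],[0,0,0],1],[[-10,0,135],[0,0,0],1],[[-25,-10,170],[0,0,0],1],[[-40,-25,200],[0,0,0],1],[[-55,-55,220],[0,0,0],1],[[-70,-85,230],[0,0,0],1]]';  python3 -m jog '[[[-10,-35,0],[0,0,0],1],[[-20,-70,0],[0,0,0],1],[[-20,-110,0],[0,0,0],1],[[-20,-150,0],[0,0,0],1],[[-20,-190,0],[0,0,0],1],[[-20,-230,0],[0,0,0],1],[[-20,-270,0],[0,0,0],1],[[-20,-300,0],[0,0,0],1]]'; python3 -m jog '[[[0,-20,0],[2,-2,5],0],[[0,-40,0],[4,-4,10],0],[[0,-40,0],[6,-6,16],0],[[0,-40,0],[8,-8,20],0],[[0,-40,0],[10,-10,26],0],[[0,-40,0],[13,-13,32],0],[[0,-40,0],[16,-16,40],0],[[0,-40,0],[19,-19,46],0]]'; python3 tgt.py
```

```text
time_s: 8.67
eef_pos: [415.3, 187.5, 332.9]
ee_rot: [-0.0, 0.99, 0.144, 0.002]
force: [1.1, 0.2, 0.3]
grip_width: -0.001
time_s: 9.33
eef_pos: [395.2, -114.8, 330.4]
ee_rot: [-0.0, 0.99, 0.142, -0.0]
force: [-0.1, 0.8, -0.4]
grip_width: 0.005
time_s: 10.0
eef_pos: [395.7, -152.1, 330.7]
ee_rot: [-0.13, 0.838, 0.5, 0.175]
force: [0.1, -0.4, -0.4]
grip_width: 1.002
[ 395.719 -152.059  330.687] [-0.874  0.066  1.642  0.387  1.642 -0.392] [ 0.11  -0.428 -0.36 ] 1.0017554172702863
[[ 0.44   0.883  0.163]
 [ 0.793 -0.467  0.393]
 [ 0.423 -0.044 -0.905]]
rotvec 1 [ 3.604 -4.238  9.731]
yaw first [-24.045   7.496  10.234]
rotvec -1 [  27.68    73.93  -150.693]
yaw first [  11.05    35.445 -165.741]
```

```bash
python3 -m jog '[[[20,0,0],[1.8,-2.1,4.8],0],[[50,0,0],[3.6,-4.2,9.7],0],[[80,10,0],[3.6,-4.2,9.7],0],[[105,20,0],[3.6,-4.2,9.7],0],[[130,32,0],[3.6,-4.2,9.7],0],[[146,43,0],[3.6,-4.2,9.7],0],[[150,43,-3],[3.6,-4.2,9.7],0],[[154,43,-3],[3.6,-4.2,9.7],0]]';python3 tgt.py; python3 - <<'E'
from h import *
from scipy.spatial.transform import Rotation as R
s=sensors.sense(); q=s["ee_rot"]; M=R.from_quat([q[1],q[2],q[3],q[0]]).as_matrix(); e=np.array(s["eef_pos"])
out=[]
W=np.array([565.7,-61,241.2]); n=np.array([-.1545,-.4755,.866])
for nm in("top","scene"):
    p=capture(nm); a,b=proj(p,W),proj(p,e); c=((a+b)/2).astype(int); x,y=c[0]-65,c[1]-50
    cr=cv2.resize(p["color"][y:y+100,x:x+130],(520,400),interpolation=2)
    f=lambda X:tuple(((proj(p,X)-[x,y]+.5)*4).astype(int).tolist())
    cv2.line(cr,f(W-28*n),f(W+13*n),(0,255,0),1); cv2.line(cr,f(e),f(e+M[:,2]*100),(255,0,255),1)
    for k in(-16,16): cv2.circle(cr,f(W+13*n+k*M[:,0]),2,(0,255,255),-1)
    for k in(-1,1): cv2.circle(cr,f(e+17*M[:,2]-10*M[:,2]+k*42*M[:,1]),3,(255,255,0),1)
    out.append(cr)
cv2.imwrite("pics/pre.png",cv2.resize(np.vstack(out),(520,800))[:,:])
E
```

```text
time_s: 10.67
eef_pos: [550.0, -108.7, 326.6]
ee_rot: [-0.153, 0.783, 0.566, 0.207]
force: [-0.0, -0.2, -1.0]
grip_width: 1.001
[ 549.957 -108.697  326.573] [-0.617  0.362  1.308  0.495  1.634 -0.306] [-0.004 -0.243 -0.963] 1.000833511302844
[[ 0.274  0.95   0.152]
 [ 0.823 -0.313  0.474]
 [ 0.497 -0.005 -0.868]]
rotvec 1 [ 0.081 -0.304  0.244]
yaw first [-28.429   9.033   0.307]
rotvec -1 [  27.528   85.262 -155.721]
yaw first [  14.006   44.079 -173.642]
```

```bash
python3 -c "
import cv2;a=cv2.imread('pics/pre.png');cv2.imwrite('pics/pre2.png',cv2.resize(cv2.hconcat([a[:400],a[400:]]),(800,308)))"
```

```text
(no output)
```

View pics/pre2.png

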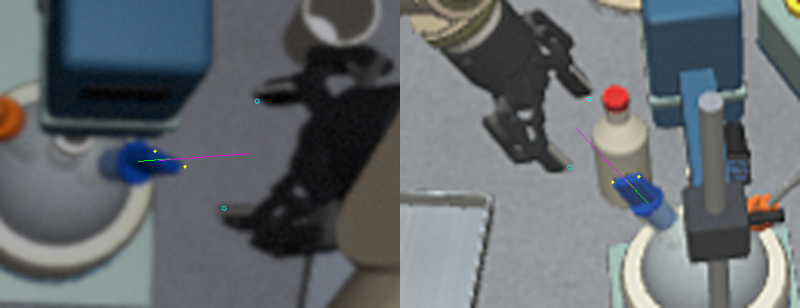

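The picture shows the open fingers in line with the stopper's axis. The projected wing edges at (155,150)/(185,166) and (613,182)/(640,177) lie on the blue wing, and the fingertip markers fall on the real tips. I'll approach along the axis.

```bash
python3 -m jog '[[[3,10,-17],[0,0,0],0],[[6,19,-34],[0,0,0],0],[[9,28,-51],[0,0,0],0],[[12,36,-65],[0,0,0],0],[[14,41,-74],[0,0,0],0],[[15,45,-80],[0,0,0],0],[[15.7,47.7,-85.4],[0.1,-0.3,0.2],0],[[15.7,47.7,-85.4],[0.1,-0.3,0.2],0]]'; python3 -m jog '[[[0,0,0],[0,0,0],0.5],[[0,0,0],[0,0,0],0.6],[[0,0,0],[0,0,0],0.7],[[0,0,0],[0,0,0],0.72],[[0,0,0],[0,0,0],0.74],[[0,0,0],[0,0,0],0.76],[[0,0,0],[0,0,0],0.76],[[0,0,0],[0,0,0],0.76]]' 20;  python3 tgt.py | head -1
```

```text
time_s: 11.43
eef_pos: [565.3, -61.4, 241.9]
ee_rot: [-0.152, 0.782, 0.567, 0.21]
force: [1.0, 0.1, -0.6]
grip_width: 1.004
time_s: 12.1
eef_pos: [565.5, -61.4, 242.4]
ee_rot: [-0.151, 0.782, 0.567, 0.21]
force: [1.4, 0.1, 0.7]
grip_width: 0.243
[565.531 -61.43  242.422] [-0.53   0.412  1.459  0.518  1.414 -0.334] [1.383 0.13  0.704] 0.24264118743031526
```

```bash
python3 -m jog '[[[0,0,0],[0,0,0],0.78],[[0,0,0],[0,0,0],0.79],[[0,0,0],[0,0,0],0.8],[[0,0,0],[0,0,0],0.81],[[0,0,0],[0,0,0],0.82],[[0,0,0],[0,0,0],0.82],[[0,0,0],[0,0,0],0.82],[[0,0,0],[0,0,0],0.82]]' 20;  python3 tgt.py | head -1; python3 -m jog '[[[0,0,0],[0,0,0],0.83],[[0,0,0],[0,0,0],0.84],[[0,0,0],[0,0,0],0.84],[[0,0,0],[0,0,0],0.85],[[0,0,0],[0,0,0],0.85],[[0,0,0],[0,0,0],0.85],[[0,0,0],[0,0,0],0.85],[[0,0,0],[0,0,0],0.85]]' 20;  python3 tgt.py | head -1
```

```text
time_s: 12.77
eef_pos: [565.5, -61.4, 242.4]
ee_rot: [-0.151, 0.782, 0.567, 0.21]
force: [-0.0, 0.3, 0.8]
grip_width: 0.186
[565.533 -61.436 242.389] [-0.53   0.412  1.459  0.518  1.414 -0.334] [-0.008  0.263  0.832] 0.18624057828695545
time_s: 13.43
eef_pos: [565.4, -61.4, 242.4]
ee_rot: [-0.151, 0.782, 0.567, 0.21]
force: [-3.2, -0.4, 2.3]
grip_width: 0.146
[565.387 -61.407 242.424] [-0.53   0.412  1.459  0.518  1.415 -0.334] [-3.162 -0.413  2.276] 0.14612302675547958
```

```bash
python3 -m jog '[[[0,0,0],[0,0,0],0.88],[[0,0,0],[0,0,0],1],[[0,0,0],[0,0,0],1],[[0,0,0],[0,0,0],1],[[0,0,0],[0,0,0],1],[[0,0,0],[0,0,0],1],[[0,0,0],[0,0,0],1],[[0,0,0],[0,0,0],1]]' 20;  python3 tgt.py | head -1
```

```text
time_s: 14.1
eef_pos: [565.2, -61.3, 242.4]
ee_rot: [-0.152, 0.782, 0.567, 0.21]
force: [-5.4, 0.3, 3.5]
grip_width: 0.137
[565.184 -61.28  242.398] [-0.53   0.412  1.459  0.517  1.415 -0.334] [-5.446  0.289  3.5  ] 0.13714113778440917
```

```bash
python3 -m jog '[[[-0.4,0.1,0],[0,0,0],1],[[-0.4,0.1,0],[0,0,0],1],[[-0.4,0.1,0],[0,0,0],1],[[-0.4,0.1,0],[0,0,0],1],[[-0.4,0.1,0],[0,0,0],1],[[-0.4,0.1,0],[0,0,0],1],[[-0.4,0.1,0],[0,0,0],1],[[-0.4,0.1,0],[0,0,0],1]]' 100;  python3 tgt.py | head -1
python3 -m jog '[[[0,0,0],[-0.2,-0.5,0.9],1],[[0,0,0],[-0.3,-1,1.7],1],[[0,0,0],[-0.5,-1.4,2.6],1],[[0,0,0],[-0.6,-1.9,3.5],1],[[0,0,0],[-0.6,-1.9,3.5],1],[[0,0,0],[-0.6,-1.9,3.5],1],[[0,0,0],[-0.6,-1.9,3.5],1],[[0,0,0],[-0.6,-1.9,3.5],1]]';  python3 tgt.py | sed -n '1p;5p'; python3 -c "
from h import *
print(sensors.sense()['wrist_torque'])"
```

```text
time_s: 14.77
eef_pos: [565.1, -61.3, 242.5]
ee_rot: [-0.151, 0.782, 0.567, 0.21]
force: [-4.8, -2.4, 4.4]
grip_width: 0.118
[565.119 -61.344 242.511] [-0.53   0.411  1.46   0.518  1.414 -0.335] [-4.846 -2.407  4.437] 0.11807683260480417
time_s: 15.43
eef_pos: [565.0, -61.5, 242.4]
ee_rot: [-0.144, 0.762, 0.594, 0.215]
force: [-5.1, -1.2, 4.4]
grip_width: 0.121
[565.031 -61.487 242.442] [-0.53   0.411  1.46   0.518  1.415 -0.405] [-5.085 -1.167  4.437] 0.12101930534179099
rotvec 1 [ 0.626  1.976 -3.355]
[-0.0319864   0.97188322  0.17212786]
```

```bash
python3 -m jog '[[[0,0,0],[-0.4,-1.2,2.2],1],[[0,0,0],[-0.8,-2.4,4.3],1],[[0,0,0],[-1.2,-3.6,6.5],1],[[0,0,0],[-1.5,-4.8,8.7],1],[[0,0,0],[-1.9,-5.9,10.8],1],[[0,0,0],[-1.9,-5.9,10.8],1],[[0,0,0],[-1.9,-5.9,10.8],1],[[0,0,0],[-1.9,-5.9,10.8],1]]';  python3 tgt.py | sed -n '1p;5p'
python3 -m jog '[[[0,0,0],[-0.4,-1.2,2.2],1],[[0,0,0],[-0.8,-2.4,4.3],1],[[0,0,0],[-1.2,-3.6,6.5],1],[[0,0,0],[-1.5,-4.8,8.7],1],[[0,0,0],[-1.9,-5.9,10.8],1],[[0,0,0],[-1.9,-5.9,10.8],1],[[0,0,0],[-1.9,-5.9,10.8],1],[[0,0,0],[-1.9,-5.9,10.8],1]]';  python3 tgt.py | sed -n '1p;5p'
```

```text
time_s: 16.1
eef_pos: [565.4, -61.5, 242.5]
ee_rot: [-0.12, 0.693, 0.673, 0.23]
force: [-2.1, -2.0, 4.4]
grip_width: 0.116
[565.364 -61.478 242.501] [-0.53   0.412  1.459  0.519  1.415 -0.621] [-2.126 -2.043  4.397] 0.11561910770709792
rotvec 1 [  2.524   7.908 -14.099]
time_s: 16.77
eef_pos: [565.6, -61.4, 242.6]
ee_rot: [-0.095, 0.616, 0.744, 0.242]
force: [1.5, -0.8, 2.8]
grip_width: 0.121
[565.614 -61.431 242.576] [-0.53   0.412  1.458  0.519  1.415 -0.839] [ 1.539 -0.831  2.817] 0.12055362791731004
rotvec 1 [  4.424  13.84  -24.874]
```

```bash
python3 -m jog '[[[0,0,0],[-0.4,-1.2,2.2],1],[[0,0,0],[-0.8,-2.4,4.3],1],[[0,0,0],[-1.2,-3.6,6.5],1],[[0,0,0],[-1.5,-4.8,8.7],1],[[0,0,0],[-1.5,-4.8,8.7],1],[[0,0,0],[-1.5,-4.8,8.7],1],[[0,0,0],[-1.5,-4.8,8.7],1],[[0,0,0],[-1.5,-4.8,8.7],1]]';  python3 tgt.py | sed -n '1p;5p'
python3 -m jog '[[[0,0,0],[0,0,0],1],[[-0.1,-0.2,0.4],[0,0,0],1],[[-0.2,-0.5,0.9],[0,0,0],1],[[-0.3,-1,1.7],[0,0,0],1],[[-0.3,-1,1.7],[0,0,0],1],[[-0.3,-1,1.7],[0,0,0],1],[[-0.3,-1,1.7],[0,0,0],1],[[-0.3,-1,1.7],[0,0,0],1]]';  python3 tgt.py | sed -n '1p;5p'
```

```text
time_s: 17.43
eef_pos: [565.7, -61.4, 242.6]
ee_rot: [-0.073, 0.548, 0.795, 0.25]
force: [5.3, -0.4, 2.5]
grip_width: 0.117
[565.717 -61.371 242.62 ] [-0.531  0.413  1.458  0.52   1.416 -1.014] [ 5.258 -0.409  2.549] 0.11717176846330653
rotvec 1 [  5.926  18.643 -33.533]
time_s: 18.1
eef_pos: [565.4, -61.5, 242.9]
ee_rot: [-0.074, 0.548, 0.794, 0.25]
force: [10.7, 5.3, -6.8]
grip_width: 0.122
[565.368 -61.543 242.91 ] [-0.531  0.413  1.457  0.521  1.419 -1.013] [10.703  5.253 -6.825] 0.12186562594424842
rotvec 1 [  5.806  18.581 -33.528]
```

```bash

python3 -m jog '[[[0.3,0,0],[0,0,0],1],[[0.6,0,0],[0,0,0],1],[[0.5,-0.2,0.4],[0,0,0],1],[[0.4,-0.5,0.9],[0,0,0],1],[[0.3,-0.7,1.3],[0,0,0],1],[[0.3,-0.7,1.3],[0,0,0],1],[[0.3,-0.7,1.3],[0,0,0],1],[[0.3,-0.7,1.3],[0,0,0],1]]';  python3 tgt.py | sed -n '1p;5p'
```

```text
time_s: 18.77
eef_pos: [565.3, -62.0, 243.9]
ee_rot: [-0.075, 0.548, 0.795, 0.25]
force: [9.3, 6.3, -6.8]
grip_width: 0.118
[565.309 -61.986 243.911] [-0.532  0.413  1.455  0.52   1.423 -1.012] [ 9.328  6.271 -6.844] 0.11836740220790866
rotvec 1 [  5.749  18.523 -33.566]
```

```bash

python3 -m jog '[[[0.3,-0.2,0.4],[0,0,0],1],[[0.4,-0.7,1.3],[0,0,0],1],[[0.3,-1.2,2.2],[0,0,0],1],[[0.1,-1.7,3],[0,0,0],1],[[0,-2.2,3.9],[0,0,0],1],[[-0.2,-2.6,4.8],[0,0,0],1],[[-0.2,-2.6,4.8],[0,0,0],1],[[-0.2,-2.6,4.8],[0,0,0],1]]';  python3 tgt.py | sed -n '1p;5p'
python3 - <<'E'
from h import *
out=[]
for nm,c in(("top",(350,160)),("scene",(232,220))):
    p=capture(nm); x,y=c[0]-50,c[1]-50
    out.append(cv2.resize(p["color"][y:y+100,x:x+100],(400,400),interpolation=2))
cv2.imwrite("pics/pull.png",np.hstack(out))
E
```

```text
time_s: 19.43
eef_pos: [564.6, -65.6, 249.8]
ee_rot: [-0.075, 0.548, 0.795, 0.249]
force: [-0.3, 0.3, -0.4]
grip_width: 0.121
[564.571 -65.602 249.85 ] [-0.538  0.408  1.444  0.516  1.438 -1.012] [-0.259  0.316 -0.369] 0.12085802857073172
rotvec 1 [  5.864  18.519 -33.677]
```

View pics/pull.png

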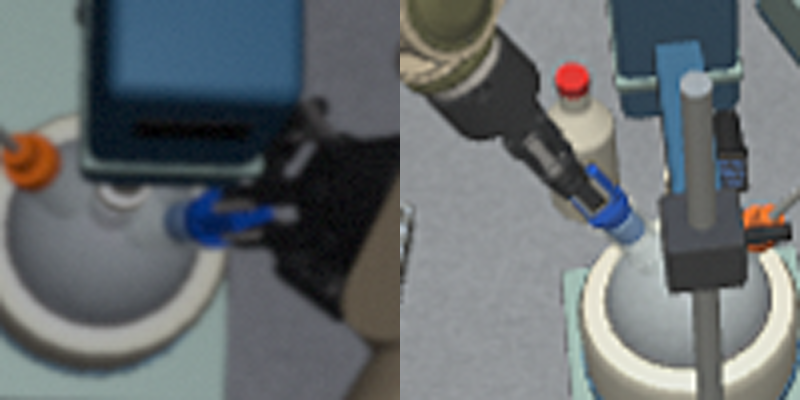

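The picture shows the stopper at (610,205), in the jaws and turned. The force has dropped to zero, so it is loose. I'll draw it out along the axis.

```bash

python3 -m jog '[[[-0.8,-2.4,4.3],[0,0,0],1],[[-1.5,-4.8,8.7],[0,0,0],1],[[-2.3,-7.1,13],[0,0,0],1],[[-3.1,-9.5,17.3],[0,0,0],1],[[-3.9,-11.9,21.7],[0,0,0],1],[[-4.6,-14.3,26],[0,0,0],1],[[-4.6,-14.3,26],[0,0,0],1],[[-4.6,-14.3,26],[0,0,0],1]]';  python3 tgt.py | sed -n '1p;5p'
python3 -m jog '[[[-1.5,-4.8,8.7],[0,0,0],1],[[-3.1,-9.5,17.3],[0,0,0],1],[[-4.6,-14.3,26],[0,0,0],1],[[-7,-21.4,39],[0,0,0],1],[[-9.3,-28.5,52],[0,0,0],1],[[-9.3,-45,65],[0,0,0],1],[[-9.3,-65,75],[0,0,0],1],[[-9.3,-85,80],[0,0,0],1]]';  python3 tgt.py | sed -n '1,4p'
python3 - <<'E'
from h import *
out=[]
s=sensors.sense(); e=np.array(s["eef_pos"])
for nm in("top","scene"):
    p=capture(nm); c=proj(p,e).astype(int); x,y=max(c[0]-50,0),max(c[1]-50,0)
    out.append(cv2.resize(p["color"][y:y+100,x:x+100],(400,400),interpolation=2))
cv2.imwrite("pics/out.png",np.hstack(out))
E
```

```text
time_s: 20.2
eef_pos: [560.4, -80.1, 276.4]
ee_rot: [-0.074, 0.547, 0.795, 0.249]
force: [0.1, 0.1, 0.2]
grip_width: 0.118
[560.355 -80.08  276.367] [-0.565  0.389  1.403  0.51   1.503 -1.005] [0.076 0.072 0.241] 0.11778849657136291
rotvec 1 [  5.915  18.625 -33.674]
time_s: 20.87
eef_pos: [550.9, -166.0, 358.7]
ee_rot: [-0.072, 0.547, 0.796, 0.249]
force: [1.2, -0.0, -1.3]
grip_width: 0.124
[ 550.87  -166.024  358.695] [-0.699  0.411  1.159  0.494  1.758 -1.018] [ 1.209 -0.033 -1.3  ] 0.12369228184004732
[[-0.391  0.907  0.157]
 [ 0.835  0.277  0.476]
 [ 0.388  0.317 -0.865]]
```

View pics/out.png

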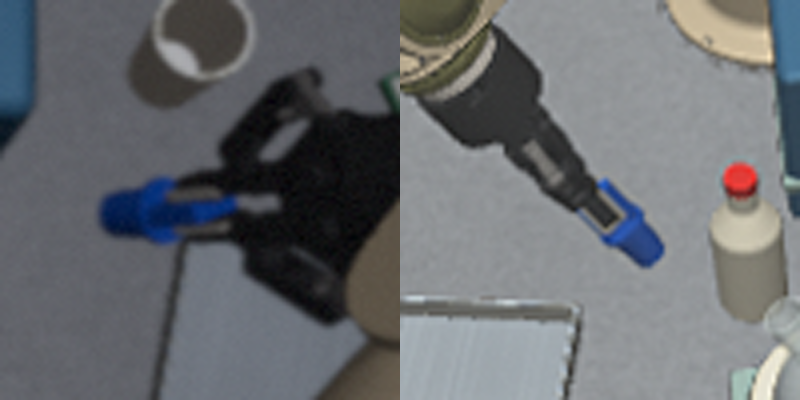

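The picture shows the stopper fully out and held square in the jaws. Next I'll compute the turn needed to lay it down, with the tool pitched 30° below horizontal and heading outwards.

```bash
cat > lay.py <<'E'
from h import *
from scipy.spatial.transform import Rotation as R
np.set_printoptions(precision=2,suppress=True)
s=sensors.sense(); q=s["ee_rot"]; Rc=R.from_quat([q[1],q[2],q[3],q[0]])
print(s["time_s"],s["eef_pos"],s["joints"],s["force"],s["grip_width"])
a=np.radians(-40)
for sg in(1,-1):
    z=np.array([.866*np.cos(a),.866*np.sin(a),-.5]); y=sg*np.array([-np.sin(a),np.cos(a),0])
    D=R.from_matrix(np.c_[np.cross(y,z),y,z])*Rc.inv(); v=D.as_rotvec(degrees=True); print(sg,v,np.linalg.norm(v))
    print(" mid tool z",R.from_rotvec(v/2,degrees=True).apply(Rc.as_matrix()[:,2]))
E
python3 lay.py
```

```text
20.9667 [ 550.94 -167.76  357.28] [-0.7   0.41  1.16  0.49  1.76 -1.02] [-0.37  0.53 -1.17] 0.12325092103686729
1 [-77.88 -33.39  13.39] 85.78522920648233
 mid tool z [ 0.41 -0.12 -0.91]
-1 [  44.44  -25.56 -133.72] 143.20708126114184
 mid tool z [ 0.78  0.17 -0.6 ]
```

```bash

python3 -m jog '[[[-5,-8,0],[-5.5,-2.3,0.9],1],[[-15,-25,0],[-10.9,-4.7,1.9],1],[[-25,-42,0],[-16.4,-7,2.8],1],[[-35,-60,0],[-21.8,-9.4,3.8],1],[[-45,-78,0],[-27.3,-11.7,4.7],1],[[-55,-96,0],[-32.7,-14,5.6],1],[[-65,-113,0],[-38.2,-16.4,6.6],1],[[-75,-130,0],[-43.6,-18.7,7.5],1]]'; python3 lay.py
```

```text
time_s: 21.63
eef_pos: [475.4, -295.1, 357.0]
ee_rot: [0.247, 0.436, 0.865, 0.014]
force: [0.7, -0.7, -0.3]
grip_width: 0.118
21.6333 [ 475.43 -295.08  357.03] [-0.86  0.09  1.57  0.24  1.04 -1.57] [ 0.74 -0.66 -0.26] 0.11764564035895504
1 [-33.98 -14.78   5.79] 37.50828401347947
 mid tool z [ 0.56 -0.4  -0.72]
-1 [  88.55  -68.31 -118.63] 163.034881789203
 mid tool z [ 0.73 -0.22 -0.64]
```

```bash

python3 -m jog '[[[0,0,-10],[-5.7,-2.5,1],1],[[0,-5,-35],[-11.3,-5,1.9],1],[[0,-10,-60],[-17,-7.4,2.9],1],[[0,-15,-85],[-22.6,-9.9,3.9],1],[[0,-20,-110],[-28.3,-12.3,4.8],1],[[0,-22,-135],[-34,-14.8,5.8],1],[[0,-22,-160],[-34,-14.8,5.8],1],[[0,-22,-180],[-34,-14.8,5.8],1]]'; python3 -m jog '[[[0,0,0],[0,0,0],1],[[0,0,-15],[0,0,0],1],[[0,0,-30],[0,0,0],1],[[0,0,-45],[0,0,0],1],[[0,0,-50],[0,0,0],1],[[0,0,-50],[0,0,0],1],[[0,0,-50],[0,0,0],1],[[0,0,-50],[0,0,0],1]]' 60; python3 lay.py
python3 - <<'E'
from h import *
p=capture("scene"); c=proj(p,np.array([485,-325,50])).astype(int); x,y=max(c[0]-80,0),c[1]-60
cv2.imwrite("pics/tray.png",cv2.resize(p["color"][y:y+120,x:x+160],(800,600),interpolation=2))
E
```

```text
time_s: 22.3
eef_pos: [493.8, -307.1, 259.7]
ee_rot: [0.443, 0.312, 0.829, -0.136]
force: [0.6, -0.0, -0.3]
grip_width: 0.118
time_s: 22.97
eef_pos: [500.6, -306.0, 230.5]
ee_rot: [0.429, 0.316, 0.836, -0.134]
force: [-0.6, 1.2, -0.2]
grip_width: 0.124
22.9667 [ 500.62 -306.01  230.49] [-0.79  0.18  2.01  1.29  0.1  -2.88] [-0.59  1.15 -0.18] 0.12365900557345065
1 [-6.31 -3.36 -0.07] 7.149433565560167
 mid tool z [ 0.65 -0.53 -0.55]
-1 [115.15 -93.79 -97.61] 177.72139679471968
 mid tool z [ 0.69 -0.49 -0.54]
```

View pics/tray.png

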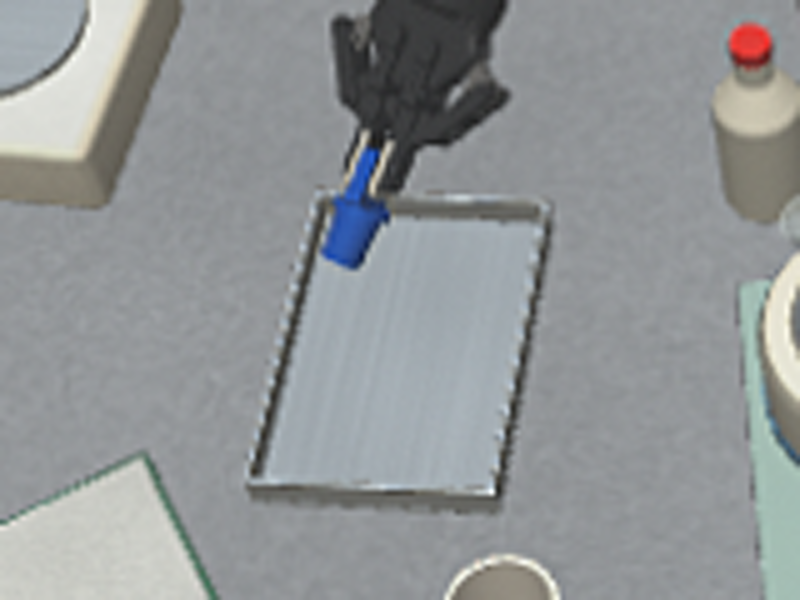

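The picture shows the stopper over the tray's near corner, at (355,220), but this attitude takes joint 6 to its limit with joint 5 near zero. I'll tilt the other way instead, with the tool heading toward +y.

```bash
sed -i 's/a=np.radians(-40)/import sys; a=np.radians(80); el=np.radians(float(sys.argv[1]) if len(sys.argv)>1 else 30)/; s/for sg in(1,-1)/for sg in(-1,)/; s/z=np.array(.*-.5\]); y/z=np.array([np.cos(el)*np.cos(a),np.cos(el)*np.sin(a),-np.sin(el)]); y/' lay.py; python3 lay.py; python3 -c "
from h import *
from scipy.spatial.transform import Rotation as R
s=sensors.sense();q=s['ee_rot'];print(R.from_quat([q[1],q[2],q[3],q[0]]).as_matrix())"
```

```text
23.0167 [ 500.57 -306.02  230.48] [-0.79  0.18  2.01  1.29  0.1  -2.88] [-0.26 -0.39 -1.16] 0.12251330571317001
-1 [108.89  41.43 -35.86] 121.90008392804243
 mid tool z [ 0.26  0.16 -0.95]
[[-0.43219184  0.64342868  0.63183048]
 [ 0.41312635  0.76406967 -0.49550395]
 [-0.80158395  0.04687305 -0.59604202]]
```

```bash

python3 -m jog '[[[0,0,12],[5.4,2.1,-1.8],1],[[0,0,25],[10.9,4.1,-3.6],1],[[0,0,37],[16.3,6.2,-5.4],1],[[0,0,50],[21.8,8.3,-7.2],1],[[0,0,62],[27.2,10.4,-9],1],[[0,0,75],[32.7,12.4,-10.8],1],[[0,0,87],[38.1,14.5,-12.5],1],[[0,0,100],[43.6,16.6,-14.3],1]]'; python3 lay.py
```

```text
time_s: 23.68
eef_pos: [499.4, -306.1, 332.7]
ee_rot: [0.26, 0.454, 0.852, 0.017]
force: [-0.2, -0.1, -1.3]
grip_width: 0.118
23.6833 [ 499.44 -306.12  332.73] [-0.83  0.15  1.57  0.25  0.95 -1.52] [-0.18 -0.07 -1.3 ] 0.11823153793351587
-1 [ 81.17  32.74 -26.51] 91.45082728736692
 mid tool z [ 0.21  0.37 -0.9 ]
```

```bash

python3 -m jog '[[[0,0,0],[5.7,2.3,-1.9],1],[[0,-2,0],[11.4,4.6,-3.7],1],[[0,-5,0],[17,6.9,-5.6],1],[[0,-8,0],[22.7,9.2,-7.4],1],[[0,-12,0],[28.4,11.5,-9.3],1],[[0,-16,0],[34.1,13.8,-11.1],1],[[0,-20,0],[39.8,16,-13],1],[[0,-24,0],[45.5,18.3,-14.8],1]]'; python3 lay.py
```

```text
time_s: 24.35
eef_pos: [500.2, -330.4, 330.5]
ee_rot: [-0.068, 0.618, 0.745, 0.241]
force: [0.4, 0.6, -1.2]
grip_width: 0.119
24.35 [ 500.21 -330.44  330.52] [-0.95  0.53  1.05  0.44  1.82 -1.08] [ 0.45  0.56 -1.19] 0.11872466861945838
-1 [ 35.59  14.59 -11.59] 40.17856096063012
 mid tool z [ 0.15  0.68 -0.72]
```

```bash

python3 -m jog '[[[0,0,-10],[5.1,2.1,-1.7],1],[[0,0,-30],[10.2,4.2,-3.3],1],[[0,0,-50],[15.3,6.3,-5],1],[[0,0,-70],[20.3,8.3,-6.6],1],[[0,0,-90],[25.4,10.4,-8.3],1],[[0,0,-110],[30.5,12.5,-9.9],1],[[0,0,-130],[35.6,14.6,-11.6],1],[[0,0,-150],[35.6,14.6,-11.6],1]]'; python3 lay.py
```

```text
time_s: 25.02
eef_pos: [499.6, -330.5, 176.9]
ee_rot: [-0.323, 0.664, 0.555, 0.383]
force: [0.8, -0.6, -1.9]
grip_width: 0.124
25.0167 [ 499.6  -330.46  176.92] [-1.02  0.89  1.05  0.69  2.01 -0.82] [ 0.84 -0.59 -1.86] 0.12447749977873275
-1 [-0.21 -0.17  0.14] 0.3060718364281977
 mid tool z [ 0.15  0.85 -0.5 ]
```

```bash

python3 -m jog '[[[0,-3,-20],[0,0,0],1],[[-2,-5,-45],[0,0,0],1],[[-5,-5,-70],[0,0,0],1],[[-5,-5,-90],[0,0,0],1],[[-5,-5,-105],[0,0,0],1],[[-5,-5,-115],[0,0,0],1],[[-5,-5,-115],[0,0,0],1],[[-5,-5,-115],[0,0,0],1]]'
python3 -m jog '[[[0,0,-2],[0,0,0],1],[[0,0,-4],[0,0,0],1],[[0,0,-6],[0,0,0],1],[[0,0,-8],[0,0,0],1],[[0,0,-10],[0,0,0],1],[[0,0,-10],[0,0,0],1],[[0,0,-10],[0,0,0],1],[[0,0,-10],[0,0,0],1]]'; python3 lay.py
python3 - <<'E'
from h import *
p=capture("scene"); c=proj(p,np.array([485,-325,50])).astype(int); x,y=max(c[0]-80,0),c[1]-60
cv2.imwrite("pics/tray2.png",cv2.resize(p["color"][y:y+120,x:x+160],(640,480),interpolation=2))
E
```

```text
time_s: 25.68
eef_pos: [495.7, -335.1, 65.5]
ee_rot: [-0.32, 0.663, 0.558, 0.383]
force: [-0.4, 0.2, -1.3]
grip_width: 0.124
time_s: 26.35
eef_pos: [495.5, -334.9, 55.1]
ee_rot: [-0.32, 0.663, 0.558, 0.383]
force: [0.4, -1.0, -0.9]
grip_width: 0.118
26.35 [ 495.53 -334.95   55.06] [-1.03  1.05  1.08  0.64  1.86 -0.95] [ 0.38 -0.96 -0.86] 0.1177397168774616
-1 [ 0.18  0.16 -0.04] 0.23988716428294174
 mid tool z [ 0.15  0.85 -0.5 ]
```

View pics/tray2.png

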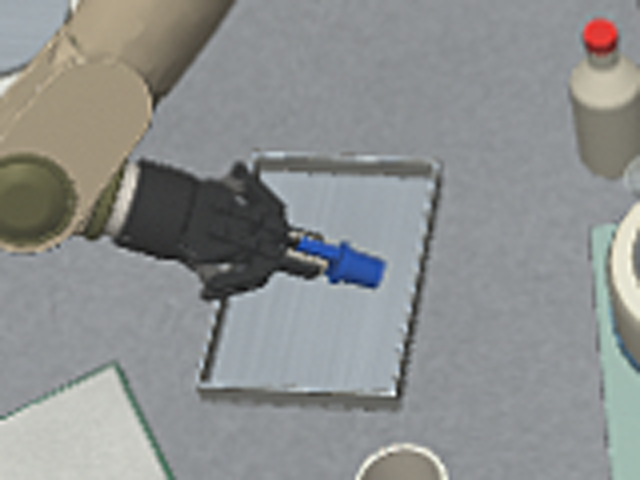

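The picture shows the stopper over the tray floor at (345,262), with its plug inside the far wall. I'll lower gently to contact.

```bash

python3 -m jog '[[[0,0,-1],[0,0,0],1],[[0,0,-2],[0,0,0],1],[[0,0,-3],[0,0,0],1],[[0,0,-4],[0,0,0],1],[[0,0,-5],[0,0,0],1],[[0,0,-6],[0,0,0],1],[[0,0,-6],[0,0,0],1],[[0,0,-6],[0,0,0],1]]'
python3 -m jog '[[[0,0,-0.5],[0,0,0],1],[[0,0,-1],[0,0,0],1],[[0,0,-1.5],[0,0,0],1],[[0,0,-2],[0,0,0],1],[[0,0,-2.5],[0,0,0],1],[[0,0,-3],[0,0,0],1],[[0,0,-3],[0,0,0],1],[[0,0,-3],[0,0,0],1]]'
```

```text
time_s: 27.07
eef_pos: [495.5, -334.9, 48.9]
ee_rot: [-0.32, 0.663, 0.558, 0.383]
force: [1.2, -0.1, -1.6]
grip_width: 0.117
time_s: 27.73
eef_pos: [495.5, -334.9, 46.0]
ee_rot: [-0.32, 0.663, 0.558, 0.383]
force: [0.9, 0.5, -1.5]
grip_width: 0.117
```

```bash

python3 -m jog '[[[0,0,-0.5],[0,0,0],1],[[0,0,-1],[0,0,0],1],[[0,0,-1.5],[0,0,0],1],[[0,0,-2],[0,0,0],1],[[0,0,-2.5],[0,0,0],1],[[0,0,-2.5],[0,0,0],1],[[0,0,-2.5],[0,0,0],1],[[0,0,-2.5],[0,0,0],1]]' 30
```

```text
time_s: 28.4
eef_pos: [495.6, -335.0, 44.2]
ee_rot: [-0.32, 0.663, 0.558, 0.383]
force: [-0.8, -1.3, 5.5]
grip_width: 0.119
```

```bash

python3 -m jog '[[[0,0,0],[0,0,0],0.87],[[0,0,0],[0,0,0],0.86],[[0,0,0],[0,0,0],0.85],[[0,0,0],[0,0,0],0.84],[[0,0,0],[0,0,0],0.82],[[0,0,0],[0,0,0],0.8],[[0,0,0],[0,0,0],0.77],[[0,0,0],[0,0,0],0.74]]' 20; python3 - <<'E'
from h import *
p=capture("scene"); c=proj(p,np.array([485,-325,50])).astype(int); x,y=max(c[0]-80,0),c[1]-60
cv2.imwrite("pics/tray3.png",cv2.resize(p["color"][y:y+120,x:x+160],(640,480),interpolation=2))
E
```

```text
time_s: 29.07
eef_pos: [495.5, -334.8, 43.4]
ee_rot: [-0.32, 0.663, 0.558, 0.383]
force: [0.2, 0.8, 0.7]
grip_width: 0.26
```

View pics/tray3.png

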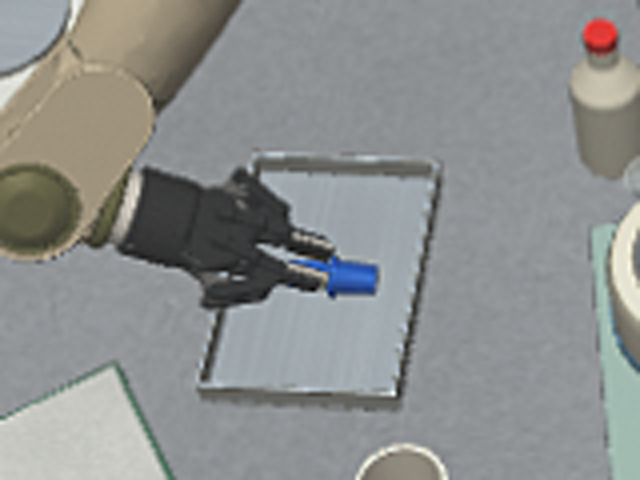

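The picture shows the stopper lying on its side at (350,278), free between the open fingers. I'll back off.

```bash

python3 -m jog '[[[0,0,2],[0,0,0],0.6],[[0,0,6],[0,0,0],0.5],[[0,-4,14],[0,0,0],0.4],[[-2,-12,25],[0,0,0],0.4],[[-4,-25,40],[0,0,0],0.4],[[-6,-38,60],[0,0,0],0.4],[[-8,-50,85],[0,0,0],0.4],[[-10,-60,110],[0,0,0],0.4]]'; python3 -m jog '[[[0,0,20],[0,0,0],0.4],[[0,0,40],[0,0,0],0.4],[[0,0,60],[0,0,0],0.4],[[0,0,60],[0,0,0],0.4],[[0,0,60],[0,0,0],0.4],[[0,0,60],[0,0,0],0.4],[[0,0,60],[0,0,0],0.4],[[0,0,60],[0,0,0],0.4]]'; python3 - <<'E'
from h import *
np.set_printoptions(precision=1,suppress=True)
p=capture("scene"); c=proj(p,np.array([485,-325,50])).astype(int); x,y=max(c[0]-80,0),c[1]-60
cv2.imwrite("pics/tray4.png",cv2.resize(p["color"],(800,600)))
hsv=cv2.cvtColor(p["color"],cv2.COLOR_BGR2HSV); m=(hsv[...,0]>100)&(hsv[...,0]<130)&(hsv[...,1]>150); w=np.zeros_like(m); w[y:y+120,x:x+160]=1
C=cloud(p,m&w); C=C[C[:,2]<80]; print(len(C),C.min(0),C.max(0),C.mean(0))
for q in("stopper_wing","tray"):
    for d in place_of(p,q)[:3]: print(q,d["p"],world(p,d["centre"][1],d["centre"][0],H=20))
for q,H in(("reagent_c",77.5),("washbottle_c",87.5),("beaker_c",47.5)):
    for d in place_of(p,q)[:1]: print(q,d["p"],d["centre"])
for d in place_of(p,"stop_top")[:3]: r,cc=np.round(d["centre"]).astype(int);print("stop",d["p"],world(p,cc,r,p["z_map"][r,cc]))
E
```

```text
time_s: 29.78
eef_pos: [485.1, -395.8, 155.2]
ee_rot: [-0.32, 0.663, 0.558, 0.383]
force: [-0.6, 0.0, 0.6]
grip_width: 0.606
time_s: 30.45
eef_pos: [485.4, -394.8, 212.6]
ee_rot: [-0.321, 0.663, 0.557, 0.383]
force: [-1.0, -1.1, -0.3]
grip_width: 0.601
122 [ 487.5 -360.9    5.8] [ 518.6 -290.3   49.2] [ 505.3 -320.8   33.8]
stopper_wing 0.58 [389.3  60.6  20. ]
stopper_wing 0.48 [ 495.3 -366.6   20. ]
tray 0.98 [ 508.  -330.8   20. ]
tray 0.53 [ 494.2 -349.9   20. ]
reagent_c 0.96 [281.9, 347.0]
washbottle_c 0.77 [205.9, 224.0]
beaker_c 0.74 [312.1, 177.3]
stop 0.53 [234.8 173.9 160.9]
stop 0.49 [492.3 270.4  97.2]
stop 0.41 [420.7 519.1  87.9]
```

View pics/tray4.png

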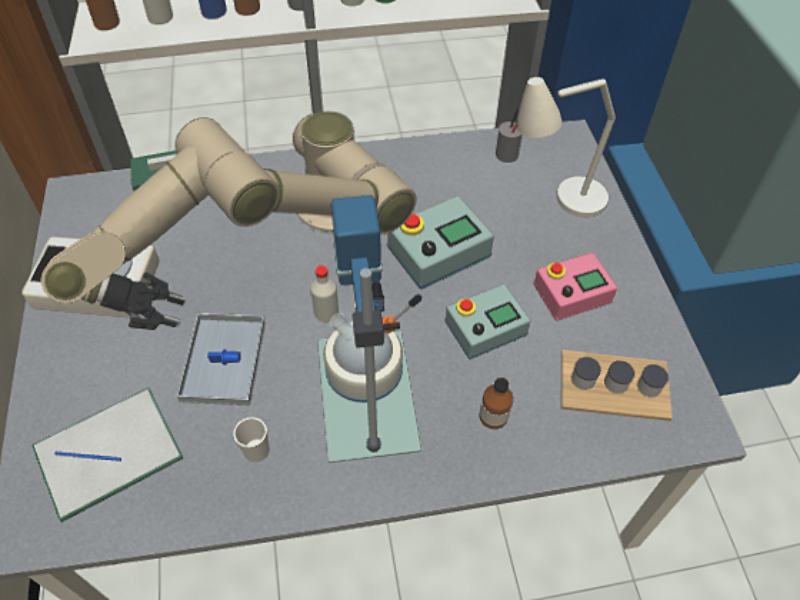

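The picture shows the stopper lying in the tray at (225,357). The neck is empty, the bottles and beaker stand where they did, the button is up and the arm is clear. I'm handing the job in.

```bash
python3 -c "
from h import *
print(ctrl.finish_job())"
```

```text
the job is handed in; nothing more can be done
None
```

The job is handed in; `finish_job` gives no verdict, so what follows is from my own checks.

- **Stop button:** I pressed the red button of the small grey-green control box until it bottomed out, at 21.6 N. That was before touching the stopper. The last picture shows it released.
- **Twist and draw:** I gripped the blue stopper centred, at 100 N, and twisted it about 38°. It slid at about 10 N and then came free. I drew it straight out along the neck axis and saw it clear of the neck in the pictures.
- **Laying down:** My first attitude for laying it down took joint 6 to its range limit of -2.88 rad with the stopper in the air, as far as the readings show not past it. I backed out and used a sideways tilt instead. The stopper then touched the tray floor at about 5 N and was released there.
- **Last checks (30.5 s):** The stopper lies on its side near the middle of the tray. In the picture the bottles and beaker stand where they were, within about 2 px. The arm is clear, with the measured force at noise level.
- **Disagreements:** The two cameras differed by about 5 mm in places, so I averaged them. After release, the detector's second candidate put the wing point at y = -367 mm, while the blue depth points span -361 to -290 mm. Both are inside the tray.

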